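# Set the plate-layout tablet up on its folding bench stand

## Task

Swing the stand's half-folded blue backrest all the way up and back against its stop. Then take the tablet out of the charging dock and set it gently, without dropping it, on the stand's narrow ledge: upright way up, centred and square, leaning back on the backrest with its screen facing out to the front. Leave the keyboard, the bottle and the tip box where they are, and let go of the tablet.

Things in the scene. Friction and masses are not known exactly. Their poses are not given: they have to be found in the camera images.
- stand: White folding tablet stand, fixed. Origin: underside of its foot (160 x 200 x 12 mm, x by y), straight below the hinge line; z up; its front, where a reader sits, looks along -x, +x is its rear; y runs along hinge and ledge. The hinge line lies at x = 0, z = 58 mm. The white block under the ledge is 200 mm long in y, x = -30 to +16 mm.
- ledge (a point): Middle of the narrow level ledge (axes as the stand's), at x = -12, y = 0, z = 50 mm in the stand's frame. The ledge is 24 mm deep (stand x = -24 to 0 mm) and 200 mm long in y. A blue lip 6 mm thick (x = -30 to -24 mm), 190 mm long, edges it in front; its top is 8 mm above the ledge.
- backrest (a joint): Hinge of the stand's blue backrest panel, rad. 0: folded forward, level, over the ledge; pi/2: upright; 1.92: fully open at its end stop, leaning 20 degrees to the rear. The free edge swings up and rearward as it grows. Starts at 0.5 to 1.0, hanging over the ledge. Friction 0.12 N m keeps it where it is left; 2 to 3 N at the free edge, square to the panel, turns it (follow the arc).
- backrest_edge (a point): Middle of the free edge of the blue backrest panel, on the face that becomes the front when open (the underside when folded). The panel reaches 75 mm from the hinge line, is 180 mm wide and 6 mm thick (thickness on the rear or upper side); the face passes through the hinge line.
- tablet: White tablet with orange corners, a rigid slab 12 mm thick (x), 180 mm wide (y), 135 mm tall (z), 0.25 to 0.5 kg. Origin: middle of its lower face; z to its upper edge; dark screen with coloured tiles on -x, plain white back on +x. Starts upright in a dock slot; grip its top edge across the thickness. On the open stand, fingers reaching at most 45 mm below its top edge clear the backrest.
- dock: White and grey charging dock, fixed. Origin: underside centre of its base (160 x 210 x 12 mm, x by y), z up. Two upright slots along its y, at x = -40 and x = +40 mm, each 16 mm wide, 194 mm long, slot floor at z = 12 mm, slot walls up to z = 50 mm. One holds the tablet, the other the keyboard; which one varies.
- keyboard: Grey rigid keyboard slab with black keys, 12 x 180 x 115 mm (x, y, z), standing upright in the other dock slot, loose. Origin: middle of its lower face, z up. Bystander, leave it.
- reagent: Amber jar with blue cap, 60 mm diameter, 100 mm tall, loose. Origin: centre of its underside. Bystander, leave it.
- tipbox: Blue pipette tip box with clear lid, 82 x 122 x 63 mm (x, y, z), loose. Origin: centre of its underside. Bystander, leave it.
There are look-alikes about, which are no part of the job. Leave any red look-alike of the tablet alone.

How it is judged:
By the outcome, as a careful person would: the job done as asked, in the order asked, and still so for the second after the job is handed in, with the robot touching nothing.
It also fails if it takes over 64 s, if anything falls off the work surface, if the arm or the gripper's body presses on something with over 40 N, if the wrist force passes 120 N, or if a joint passes its speed limit or range.

## Robot

A 6-joint arm with a two-finger parallel gripper is mounted at the origin on the work surface. World frame = base frame: x ahead of the robot, y to its left, z up, the work surface at z = 0. Lengths are in m, angles in degrees, forces in N, time in s.
With the tool pointing down it reaches from about 0.4 to 0.825 m from the base axis. Payload 7 kg.
Tool frame: the origin (TCP) lies at the very end of the fingers, on their centre line; the grasp point (between the pads) lies behind it (r.grasp_offset is the z of the grasp point in the tool frame, in m); z points along the fingers, y is the direction in which the jaws open and shut (so a half turn about z gives the same grasp; the last joint's range is limited). The gripper opens to 88 mm and grips with 3 to 60 N. Pads are 19 mm wide; open, the fingers measure 130 mm over their backs; the gripper's body (78 mm by 193 mm) begins 47 mm behind the grasp point.
Start: joints at [-51.217, 20.546, 0.682, 0, -70.136, -16.507], TCP at [0.256, -0.625, 0.227] pointing down, gripper open.
Joint ranges: [-176.03, 176.03], [-82.01, 121.73], [-58.28, 71.71], [-173.87, 95.51], [-174.79, -0.11], [-173.66, 173.66]. Speed limits (degrees/s): [136.94, 136.94, 172.46, 180, 180, 180].

## Interface

Orientations are given as [roll, pitch, yaw] about the fixed x, y, z axes, in that order (R = Rz(yaw) Ry(pitch) Rx(roll)).
In Python, from plant import r gives the robot as it stands. The module is installed in compiled form; this text tells all that it offers.
- The arm moves only by the tool servo_tool, never from a script. Its argument "targets" is a list of rows, each an object of numbers: "dx", "dy", "dz": the shift along the world's x, y, z in cm; "spin": the turn about the world's z in rad; "grip": the opening in per cent of the stroke, from 0 (shut) to 100 (fully open). A call has exactly 10 rows; each row is the pose to reach, as a shift and turn from the pose commanded when the call began; what a row does not reach only later rows make up. A row lasts 1/12 s, in which the tool goes at most 41.7 mm and 7.16 degrees, less where a joint would pass 70% of its speed; a pose out of reach is approached as far as the arm can. A call with a gripper value outside its range is refused whole. The fingers move at their own pace and stop on an object; "squeeze" is the grip in N (left out, the last holds). Time passes only in rows, so rows that repeat a pose let the fingers close, or fill a call up. It gives the time, the measured TCP pose, the force and the opening at its end, in the units of the state.
- r.get_state(): the state, without advancing time (a new reading comes with each control period).
- r.capture(name): name is "scene" or "top" or "wrist"; returns the picture (400x640x3 uint8, blue, green, red); there is no depth.
- r.get_calibration(name): a dict with "K" (3x3 intrinsics, pixels), "k1" (the pictures are not rectified: a ray, as slopes to the right and down, at radius r is drawn at 1 + k1 r^2 times it, then the intrinsics apply), "extrinsics" (4x4, takes a point from camera to world coordinates). Camera axes: x right, y down, z forward; pixel columns grow to the right and rows downward; lengths in m; the calibration is good to about 2 mm. A picture is of the moment at which its call begins: read the wrist's pose just before it. get_calibration takes no time and is no camera call; for the wrist camera it gives the pose at the moment of the call.
- r.close_job(): hands the job in, once; it reports no verdict.
Trained networks look in the newest picture that a camera, given by its name, has taken for a name from the list of things; names that differ only in an ending like _2 or _b are one class to them, and where a whole thing is asked for, a point or a joint stands for the part that bears it (a point fixed in the world has none). Each returns a list of dicts, best first, with "p" (0 to 1); they miss things now and then, are a little off and sometimes report something else, mostly with a low value. They report only what shows in the picture. A call takes as long as a camera call. They do not tell look-alikes from the thing itself.
- r.cut_out(name, camera): "mask" (400x640 bool, what is visible of it) and "extent" ([left, top, right, bottom] in pixels, round what is visible of it).
The state is a dict: "time_s": time; "joints": joint angles; "qd": joint speeds; "joint_torque": joint torques, N m; "tcp_pos": TCP position; "eef_rot": TCP orientation; "contact_force": force on the tool from outside, world axes, zero at the start; "moment": the same for the moment, N m; "gripper_width": finger opening in m.
Only numpy, scipy, OpenCV 4.12 (cv2) and the standard library are available. Lean on these libraries where they do the work, as an engineer would, in place of code of your own. Each camera call takes 0.05 s, during which the arm holds its last target. There are 200 camera calls.

## Working session

There is one attempt and no reset: what is moved stays moved. The work goes in short steps, Python scripts to look and compute and a tool call to move; the robot and the scene stay as the last step left them, time stands still between calls to the robot, and variables do not carry over. Pictures are saved under pics/ and viewed, about 8 in all and at most 12, crops included, and the job is handed in when it is done.

Besides the shell and the picture viewer there is one more tool, called after "Request:" as name([rows], argument=value, ...), one row to a line, values as JSON. servo_tool: Moves the arm, as the interface text tells. Its arguments: {"type":"object","properties":{"targets":{"type":"array"},"squeeze":{"type":"number"}},"required":["targets"]}

```bash
mkdir -p pics
python3 - <<'E'
from plant import r
import cv2,numpy as np
print(r.get_state()['time_s'],r.grasp_offset)
for n in ['scene','top']:
    im=r.capture(n); cv2.imwrite(f'pics/{n}0.png',im)
    c=r.get_calibration(n); print(n,np.round(c['K'],1).tolist(),c['k1'],np.round(c['extrinsics'],3).tolist())
    for t in ['stand','tablet','dock','keyboard','backrest','reagent','tipbox']:
        print(t,[(round(d['p'],2),d['extent']) for d in r.cut_out(t,n)])
E
```

```text
0.0 -0.0188
scene [[375.0, 0.0, 324.0], [0.0, 375.0, 200.1], [0.0, 0.0, 1.0]] -0.02106726772409911 [[0.231, 0.776, -0.587, 1.057], [0.973, -0.193, 0.128, -0.099], [-0.015, -0.601, -0.799, 0.747], [0.0, 0.0, 0.0, 1.0]]
stand [(0.6, [387.7, 125.6, 461.8, 211.6])]
tablet [(0.95, [172.7, 154.4, 234.7, 239.9]), (0.74, [145.5, 267.2, 252.8, 356.9])]
dock [(0.82, [148.6, 178.0, 252.8, 260.9])]
keyboard [(0.83, [144.7, 147.8, 203.8, 227.6])]
backrest [(0.89, [404.8, 120.8, 434.8, 194.8])]
reagent [(0.6, [279.0, 137.6, 303.7, 181.6])]
tipbox [(0.64, [306.9, 237.6, 374.3, 311.6]), (0.62, [406.7, 125.4, 436.1, 192.2])]
top [[438.2, 0.0, 322.7], [0.0, 438.2, 201.4], [0.0, 0.0, 1.0]] 0.0036119527260967815 [[-0.006, -0.994, 0.112, 0.465], [-1.0, 0.005, -0.012, -0.005], [0.011, -0.112, -0.994, 1.04], [0.0, 0.0, 0.0, 1.0]]
stand [(0.76, [151.6, 186.7, 239.7, 282.9]), (0.58, [286.9, 110.3, 347.9, 165.0])]
tablet [(0.82, [403.4, 190.8, 465.8, 266.9]), (0.59, [391.6, 96.1, 476.3, 148.3]), (0.48, [428.6, 219.7, 487.6, 291.0])]
dock [(0.89, [379.3, 187.7, 478.4, 297.2])]
keyboard [(0.67, [427.0, 218.8, 488.7, 290.4])]
backrest [(0.71, [174.5, 192.2, 215.0, 280.0])]
reagent [(0.85, [319.2, 266.3, 347.4, 295.2])]
tipbox [(0.72, [285.0, 112.1, 349.2, 164.5])]
```

View pics/scene0.png

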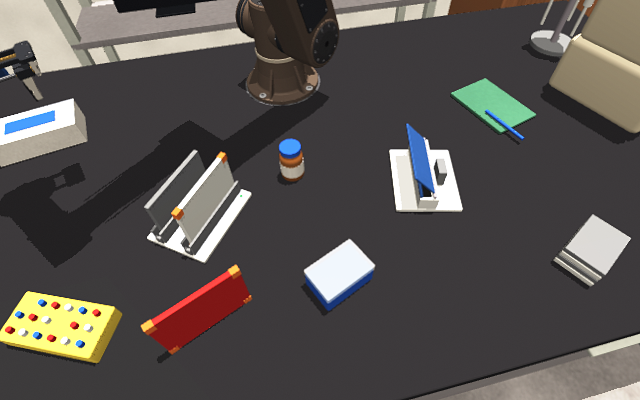

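View pics/top0.png

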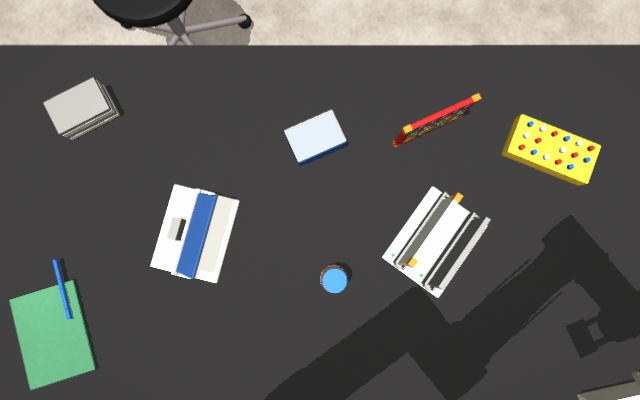

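Run:
```python
import cv2,numpy as np
s=cv2.imread('pics/scene0.png');t=cv2.imread('pics/top0.png')
f=lambda im,x,y,w=110,h=120:cv2.resize(im[y:y+h,x:x+w],None,fx=3.6,fy=2.5*1.0*1.44/1.44*1.0 if 0 else 2.5,interpolation=cv2.INTER_CUBIC)
g=lambda im,x,y:cv2.resize(im[y:y+90,x:x+120],(400,300),interpolation=cv2.INTER_CUBIC)
cv2.imwrite('pics/crop1.png',np.vstack([np.hstack([g(s,370,122),g(s,140,145)]),cv2.resize(np.hstack([t[180:300,145:265],t[180:300,375:495]]),(600,300),interpolation=cv2.INTER_CUBIC) if 0 else np.hstack([cv2.resize(t[182:287,140:280],(400,300),interpolation=cv2.INTER_CUBIC),cv2.resize(t[185:299,360:512],(400,300),interpolation=cv2.INTER_CUBIC)])]))
```

```text
(no output)
```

View pics/crop1.png

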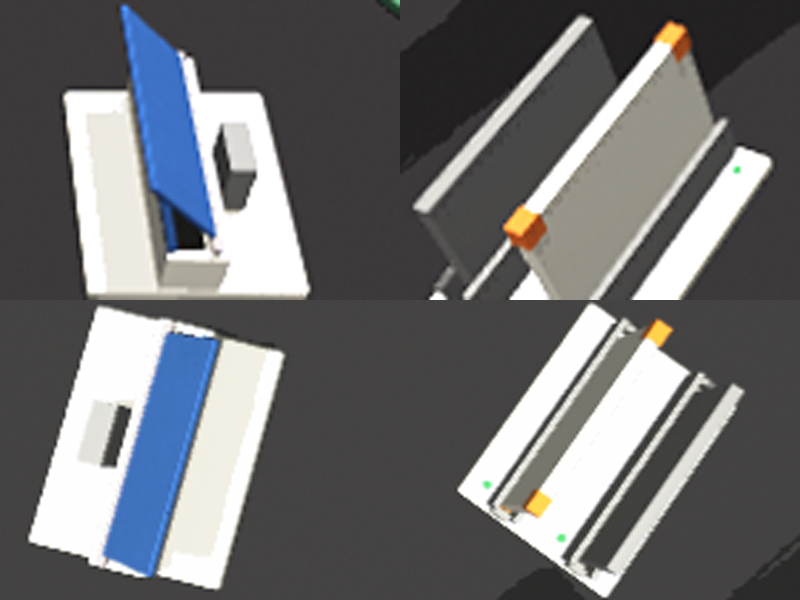

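Candidates: the white tablet with orange corners stands in the dock slot (scene 205,190; top 435,230). The red look-alike lies outside the dock (scene 197,310; top 437,120). The white one fits the description, and the crop confirms it: its plain back faces +y, so the screen faces -y. On the stand (scene 425,170; top 195,235), the panel's free edge hangs toward -y, so the front is -y and the rear block is at +y.

Next I'll measure the poses.

```bash
cat > h.py <<'E'
import cv2,numpy as np
from plant import r
from scipy.optimize import least_squares
def proj(c,P):
    E=np.array(c['extrinsics']);q=(np.atleast_2d(P)-E[:3,3])@E[:3,:3]
    s=q[:,:2]/q[:,2:];s=s*(1+c['k1']*(s**2).sum(1,keepdims=True));K=np.array(c['K'])
    return s@K[:2,:2].T+K[:2,2]
def back(c,uv,z):
    K=np.array(c['K']);E=np.array(c['extrinsics']);d=(np.atleast_2d(uv).astype(float)-K[:2,2])/[K[0,0],K[1,1]]
    s=d.copy()
    for _ in range(5): s=d/(1+c['k1']*(s**2).sum(1,keepdims=True))
    v=np.c_[s,np.ones(len(s))]@E[:3,:3].T
    return E[:3,3]+v*((z-E[2,3])/v[:,2:])
def rect(c,m,z):
    k=max(cv2.findContours(m.astype(np.uint8),cv2.RETR_EXTERNAL,cv2.CHAIN_APPROX_NONE)[0],key=cv2.contourArea)[:,0]
    W=back(c,k,z)[:,:2]; (cx,cy),(w,h),a=cv2.minAreaRect((W*1000).astype(np.float32))
    return (round(cx),round(cy)),(round(w),round(h)),round(a,1)
def pose(p): # x,y,yaw(rad) -> fn stand pts->world
    c,s=np.cos(p[2]),np.sin(p[2]);R=np.array([[c,-s,0],[s,c,0],[0,0,1]])
    return lambda P: np.atleast_2d(P)@R.T+[p[0],p[1],0]
E
python3 - <<'E'
from h import *
for n,rs in [('top',((140,175,250,295),(370,180,495,300))),('scene',((380,110,470,220),(135,140,260,270)))]:
    im=cv2.imread(f'pics/{n}0.png').astype(int);c=r.get_calibration(n)
    hsv=cv2.cvtColor(im.astype(np.uint8),cv2.COLOR_BGR2HSV)
    for nm,(a,b,e,f) in zip(('stand','dock'),rs):
        m=np.zeros((400,640),bool); m[b:f,a:e]=(im.min(2)>170)[b:f,a:e]
        if nm=='stand': m0=m.copy(); m0|=0
        m=cv2.morphologyEx(m.astype(np.uint8),cv2.MORPH_CLOSE,np.ones((3,3)))
        ys,xs=np.nonzero(m); hull=cv2.convexHull(np.c_[xs,ys].astype(np.float32))[:,0]
        W=back(c,hull,.012)[:,:2]; print(n,nm,'minrect',cv2.minAreaRect((W*1000).astype(np.float32)))
        ap=cv2.approxPolyDP(hull.astype(np.float32)[:,None],4,True)[:,0]; print(np.round(np.c_[ap,back(c,ap,.012)[:,:2]*1000]).astype(int).tolist())
    o=(hsv[...,0]>8)&(hsv[...,0]<25)&(hsv[...,1]>150)&(hsv[...,2]>120)
    N,_,st,ce=cv2.connectedComponentsWithStats(o.astype(np.uint8))
    for i in range(1,N):
        if st[i,4]>8: print(n,'orange',np.round(ce[i],1),st[i].tolist(),np.round(back(c,ce[i],.147)[0],4))
E
```

```text
Traceback (most recent call last):
numpy._core._exceptions._UFuncOutputCastingError: Cannot cast ufunc 'bitwise_or' output from dtype('int64') to dtype('bool') with casting rule 'same_kind'
```

Run:
```python
from h import *
for n,rs in [('top',((140,175,250,295),(370,180,495,300))),('scene',((380,110,470,220),(135,140,260,270)))]:
    im=cv2.imread(f'pics/{n}0.png');c=r.get_calibration(n)
    hsv=cv2.cvtColor(im,cv2.COLOR_BGR2HSV)
    for nm,(a,b,e,f) in zip(('stand','dock'),rs):
        m=np.zeros((400,640),np.uint8); m[b:f,a:e]=(im.min(2)>170)[b:f,a:e]
        ys,xs=np.nonzero(m); hull=cv2.convexHull(np.c_[xs,ys].astype(np.float32))[:,0]
        W=back(c,hull,.012)[:,:2]; print(n,nm,'minrect',cv2.minAreaRect((W*1000).astype(np.float32)))
        ap=cv2.approxPolyDP(hull[:,None],3,True)[:,0]; print(np.round(np.c_[ap,back(c,ap,.012)[:,:2]*1000]).astype(int).tolist())
    o=(hsv[...,0]>8)&(hsv[...,0]<25)&(hsv[...,1]>150)&(hsv[...,2]>120)
    N,_,st,ce=cv2.connectedComponentsWithStats(o.astype(np.uint8))
    for i in range(1,N):
        if st[i,4]>8: print(n,'orange',np.round(ce[i],1),st[i].tolist(),np.round(back(c,ce[i],.147)[0],4))
```

```text
top stand minrect ((506.7585144042969, 281.94281005859375), (159.44068908691406, 206.27871704101562), 75.51793670654297)
[[238, 200, 585, 182], [216, 282, 395, 229], [175, 275, 411, 324], [150, 265, 434, 382], [175, 184, 623, 331]]
top dock minrect ((491.6087646484375, -283.8514404296875), (159.93614196777344, 223.25503540039062), 53.62822723388672)
[[489, 219, 537, -410], [438, 297, 357, -283], [382, 257, 449, -155], [431, 187, 614, -275]]
top orange [476.1  97.2] [471, 93, 11, 9, 60] [ 0.7855 -0.3417  0.147 ]
top orange [534.4 159.7] [502, 115, 84, 71, 565] [ 0.6505 -0.4574  0.147 ]
top orange [406.8 128.9] [402, 124, 11, 11, 73] [ 0.7172 -0.1931  0.147 ]
top orange [394.6 144.2] [392, 141, 8, 7, 20] [ 0.6845 -0.1665  0.147 ]
top orange [591.1 148.8] [587, 146, 8, 5, 12] [ 0.6732 -0.5777  0.147 ]
top orange [574.1 156.4] [571, 155, 8, 3, 9] [ 0.6572 -0.541   0.147 ]
top orange [457.8 196.7] [453, 192, 11, 11, 61] [ 0.5737 -0.2944  0.147 ]
top orange [411.7 261.8] [408, 257, 9, 10, 56] [ 0.4414 -0.1954  0.147 ]
top orange [327.6 268.4] [324, 267, 9, 5, 11] [ 0.4293 -0.0252  0.147 ]

[... 602 characters left out ...]
] [0.0592 1.0316 0.147 ]
scene orange [ 8.  56.5] [0, 54, 16, 6, 33] [-0.1247 -0.7854  0.147 ]
scene orange [222. 156.] [216, 151, 11, 12, 65] [ 0.4432 -0.1934  0.147 ]
scene orange [291.  159.5] [279, 152, 24, 13, 125] [ 0.4913 -0.0471  0.147 ]
scene orange [177.  213.2] [171, 207, 13, 13, 105] [ 0.578  -0.2913  0.147 ]
scene orange [234.1 270.8] [228, 264, 13, 14, 109] [ 0.7299 -0.1926  0.147 ]
scene orange [247.6 298.9] [244, 295, 8, 8, 29] [ 0.7874 -0.1752  0.147 ]
scene orange [ 87.9 340.6] [0, 308, 122, 55, 804] [ 0.7978 -0.4316  0.147 ]
scene orange [147.9 326.6] [141, 319, 16, 16, 145] [ 0.7967 -0.3382  0.147 ]
scene orange [174.1 350. ] [170, 347, 9, 7, 32] [ 0.8441 -0.2965  0.147 ]
```

Run:
```python
from h import *
from scipy.optimize import minimize
M={};C={}
for n,(a,b,e,f) in [('top',(140,175,250,295)),('scene',(380,110,470,220))]:
    im=cv2.imread(f'pics/{n}0.png');C[n]=r.get_calibration(n)
    hsv=cv2.cvtColor(im,cv2.COLOR_BGR2HSV);m=np.zeros((400,640),np.uint8)
    m[b:f,a:e]=((hsv[...,0]>95)&(hsv[...,0]<130)&(hsv[...,1]>120)&(hsv[...,2]>60))[b:f,a:e]
    N,l,st,_=cv2.connectedComponentsWithStats(m); M[n]=(l==1+st[1:,4].argmax()).astype(np.uint8)
    print(n,M[n].sum())
fc=np.array([.5095,.2813]);yaw=np.radians(75.75)
u=np.array([np.cos(yaw),np.sin(yaw)])
def pts(p):
    d,th,dy,dyaw=p; d/=1000;dy/=1000
    f=pose([fc[0]+d*u[0]-dy*u[1],fc[1]+d*u[1]+dy*u[0],yaw+dyaw])
    a=np.array([-np.cos(th),0,np.sin(th)]);nn=np.array([np.sin(th),0,np.cos(th)])
    return f([np.array([0,y,.058])+a*s+nn*t for y in(-.09,.09) for s in(0,.075) for t in(0,.006)])
def cost(p):
    t=0
    for n in M:
        h=cv2.convexHull(proj(C[n],pts(p)).astype(np.float32))
        q=np.zeros((1600,2560),np.uint8); cv2.fillConvexPoly(q,np.round(h*4+1.5).astype(int),1)
        q=cv2.resize(q.astype(np.float32),(640,400),interpolation=cv2.INTER_AREA)
        t+=np.abs(q-M[n]).sum()
    return t
best=min((minimize(cost,[d,th,0,0],method='Nelder-Mead',options=dict(initial_simplex=[[d,th,0,0],[d+8,th,0,0],[d,th+.15,0,0],[d,th,5,0],[d,th,0,.03]],maxiter=300)) for d in(-15,0,15) for th in(.6,.85)),key=lambda o:o.fun)
print(best.x,best.fun); d,th=best.x[:2]
o=fc+u*d/1000; print('origin',o,'edge',pts(best.x)[[2,6]].mean(0))
print('rel', r.get_state()['tcp_pos'],r.get_state()['eef_rot'])
```

```text
top 1532
scene 972
[-1.93546904  0.84756868  0.82153336 -0.00451709] 185.6875
origin [0.50902358 0.27942408] edge [0.49579218 0.23157364 0.11422552]
rel [ 0.25587908 -0.62461658  0.22660707] [-1.79994421e+02  3.14820488e-03 -1.57723902e+02]
```

Request:
servo_tool([
  {"dx":3,"dy":3,"dz":1,"spin":-0.08,"grip":0},
  {"dx":5,"dy":6.5,"dz":2,"spin":-0.16,"grip":0},
  {"dx":7,"dy":10,"dz":3,"spin":-0.24,"grip":0},
  {"dx":9,"dy":13.5,"dz":3,"spin":-0.32,"grip":0},
  {"dx":11,"dy":17,"dz":3,"spin":-0.4,"grip":0},
  {"dx":13,"dy":20.5,"dz":3,"spin":-0.48,"grip":0},
  {"dx":15,"dy":24,"dz":3,"spin":-0.56,"grip":0},
  {"dx":17,"dy":27.5,"dz":3,"spin":-0.64,"grip":0},
  {"dx":19,"dy":31,"dz":3,"spin":-0.64,"grip":0},
  {"dx":20,"dy":34.5,"dz":3,"spin":-0.64,"grip":0},
])

```text
time_s: 1.63
tcp_pos: [0.4575, -0.2778, 0.2567]
eef_rot: [-180.0, 0.0, 165.6]
contact_force: [0.8, 0.0, -0.5]
gripper_width: 0.0261
```

Request:
servo_tool([
  {"dx":0.3,"dy":4,"grip":0},
  {"dx":0.6,"dy":8,"grip":0},
  {"dx":0.9,"dy":12,"grip":0},
  {"dx":1.2,"dy":16,"grip":0},
  {"dx":1.5,"dy":20,"grip":0},
  {"dx":1.8,"dy":24,"grip":0},
  {"dx":2.1,"dy":28,"grip":0},
  {"dx":2.4,"dy":32,"grip":0},
  {"dx":2.7,"dy":36,"grip":0},
  {"dx":3,"dy":40,"grip":0},
])

```text
validation failed for argument at $.ta...
```

Request:
servo_tool([
  {"dx":0,"dy":3.5,"dz":-1,"grip":0},
  {"dx":0,"dy":7.2,"dz":-3,"grip":0},
  {"dx":0,"dy":7.2,"dz":-6,"grip":0},
  {"dx":0,"dy":7.2,"dz":-9,"grip":0},
  {"dx":0,"dy":7.2,"dz":-12,"grip":0},
  {"dx":0,"dy":7.2,"dz":-14,"grip":0},
  {"dx":0,"dy":7.2,"dz":-15.5,"grip":0},
  {"dx":0,"dy":7.2,"dz":-16.2,"grip":0},
  {"dx":0,"dy":7.2,"dz":-16.2,"grip":0},
  {"dx":0,"dy":7.2,"dz":-16.2,"grip":0},
])

```text
validation failed for argument at $.ta...
```

Request:
servo_tool([
  {"dx":0.3,"dy":4,"dz":0,"spin":0,"grip":0},
  {"dx":0.6,"dy":8,"dz":0,"spin":0,"grip":0},
  {"dx":0.9,"dy":12,"dz":0,"spin":0,"grip":0},
  {"dx":1.2,"dy":16,"dz":0,"spin":0,"grip":0},
  {"dx":1.5,"dy":20,"dz":0,"spin":0,"grip":0},
  {"dx":1.8,"dy":24,"dz":0,"spin":0,"grip":0},
  {"dx":2.1,"dy":28,"dz":0,"spin":0,"grip":0},
  {"dx":2.4,"dy":32,"dz":0,"spin":0,"grip":0},
  {"dx":2.7,"dy":36,"dz":0,"spin":0,"grip":0},
  {"dx":3,"dy":40,"dz":0,"spin":0,"grip":0},
])

```text
time_s: 2.47
tcp_pos: [0.4855, 0.1225, 0.2571]
eef_rot: [179.9, 0.0, 165.6]
contact_force: [1.3, -0.6, 0.1]
gripper_width: 0.0005
```

Request:
servo_tool([
  {"dx":0,"dy":3.5,"dz":-1,"spin":0,"grip":0},
  {"dx":0,"dy":7.2,"dz":-3,"spin":0,"grip":0},
  {"dx":0,"dy":7.2,"dz":-6,"spin":0,"grip":0},
  {"dx":0,"dy":7.2,"dz":-9,"spin":0,"grip":0},
  {"dx":0,"dy":7.2,"dz":-12,"spin":0,"grip":0},
  {"dx":0,"dy":7.2,"dz":-14,"spin":0,"grip":0},
  {"dx":0,"dy":7.2,"dz":-15.5,"spin":0,"grip":0},
  {"dx":0,"dy":7.2,"dz":-16.2,"spin":0,"grip":0},
  {"dx":0,"dy":7.2,"dz":-16.2,"spin":0,"grip":0},
  {"dx":0,"dy":7.2,"dz":-16.2,"spin":0,"grip":0},
])

```text
time_s: 3.3
tcp_pos: [0.4862, 0.1925, 0.0951]
eef_rot: [180.0, 0.0, 165.6]
contact_force: [0.5, 0.5, -0.1]
gripper_width: 0.0003
```

Request:
servo_tool([
  {"dx":0.15,"dy":0.6,"dz":0,"spin":0,"grip":0},
  {"dx":0.3,"dy":1.2,"dz":0,"spin":0,"grip":0},
  {"dx":0.45,"dy":1.8,"dz":0,"spin":0,"grip":0},
  {"dx":0.6,"dy":2.35,"dz":0,"spin":0,"grip":0},
  {"dx":0.75,"dy":2.9,"dz":0,"spin":0,"grip":0},
  {"dx":0.9,"dy":3.5,"dz":0,"spin":0,"grip":0},
  {"dx":1.05,"dy":4.1,"dz":0,"spin":0,"grip":0},
  {"dx":1.2,"dy":4.65,"dz":0,"spin":0,"grip":0},
  {"dx":1.35,"dy":5.25,"dz":0,"spin":0,"grip":0},
  {"dx":1.5,"dy":5.8,"dz":0,"spin":0,"grip":0},
])

```text
time_s: 4.13
tcp_pos: [0.5013, 0.2494, 0.0964]
eef_rot: [180.0, 0.1, 165.6]
contact_force: [-0.3, -2.6, 2.4]
gripper_width: 0.0006
```

Request:
servo_tool([
  {"dx":0.1,"dy":0.35,"dz":0.2,"spin":0,"grip":0},
  {"dx":0.2,"dy":0.7,"dz":0.4,"spin":0,"grip":0},
  {"dx":0.25,"dy":1.0,"dz":0.6,"spin":0,"grip":0},
  {"dx":0.35,"dy":1.35,"dz":0.8,"spin":0,"grip":0},
  {"dx":0.4,"dy":1.65,"dz":1.0,"spin":0,"grip":0},
  {"dx":0.5,"dy":1.95,"dz":1.2,"spin":0,"grip":0},
  {"dx":0.55,"dy":2.2,"dz":1.4,"spin":0,"grip":0},
  {"dx":0.6,"dy":2.4,"dz":1.4,"spin":0,"grip":0},
  {"dx":0.65,"dy":2.6,"dz":1.4,"spin":0,"grip":0},
  {"dx":0.65,"dy":2.6,"dz":1.4,"spin":0,"grip":0},
])

```text
time_s: 4.97
tcp_pos: [0.5074, 0.2767, 0.1085]
eef_rot: [180.0, -0.0, 165.6]
contact_force: [-0.7, -0.8, 0.3]
gripper_width: 0.0005
```

Request:
servo_tool([
  {"dx":0.02,"dy":0.1,"dz":0,"spin":0,"grip":0},
  {"dx":0.05,"dy":0.2,"dz":0,"spin":0,"grip":0},
  {"dx":0.07,"dy":0.3,"dz":0,"spin":0,"grip":0},
  {"dx":0.1,"dy":0.35,"dz":0,"spin":0,"grip":0},
  {"dx":0.1,"dy":0.4,"dz":0,"spin":0,"grip":0},
  {"dx":0.11,"dy":0.45,"dz":0,"spin":0,"grip":0},
  {"dx":0.13,"dy":0.5,"dz":0,"spin":0,"grip":0},
  {"dx":0.13,"dy":0.5,"dz":0,"spin":0,"grip":0},
  {"dx":0.13,"dy":0.5,"dz":0,"spin":0,"grip":0},
  {"dx":0.13,"dy":0.5,"dz":0,"spin":0,"grip":0},
])

```text
time_s: 5.8
tcp_pos: [0.5087, 0.2815, 0.1086]
eef_rot: [180.0, 0.0, 165.6]
contact_force: [-1.0, -1.3, 0.2]
gripper_width: 0.0004
```

Request:
servo_tool([
  {"dx":0.02,"dy":0.1,"dz":0,"spin":0,"grip":0},
  {"dx":0.05,"dy":0.2,"dz":0,"spin":0,"grip":0},
  {"dx":0.07,"dy":0.3,"dz":0,"spin":0,"grip":0},
  {"dx":0.1,"dy":0.4,"dz":0,"spin":0,"grip":0},
  {"dx":0.12,"dy":0.5,"dz":0,"spin":0,"grip":0},
  {"dx":0.14,"dy":0.55,"dz":0,"spin":0,"grip":0},
  {"dx":0.15,"dy":0.6,"dz":0,"spin":0,"grip":0},
  {"dx":0.15,"dy":0.6,"dz":0,"spin":0,"grip":0},
  {"dx":0.15,"dy":0.6,"dz":0,"spin":0,"grip":0},
  {"dx":0.15,"dy":0.6,"dz":0,"spin":0,"grip":0},
])

```text
time_s: 6.63
tcp_pos: [0.51, 0.2869, 0.1085]
eef_rot: [-180.0, -0.0, 165.6]
contact_force: [-0.7, -6.3, 0.4]
gripper_width: 0.0008
```

Run:
```python
from h import *
t=r.capture('top'); s=r.capture('scene')
cv2.imwrite('pics/push.png',np.hstack([cv2.resize(s[100:220,370:490],(400,400),interpolation=cv2.INTER_CUBIC),cv2.resize(t[170:290,140:260],(400,400),interpolation=cv2.INTER_CUBIC)]))
print(r.get_state()['contact_force'])
```

```text
[-0.95224909 -6.49785553  1.76356622]
```

View pics/push.png

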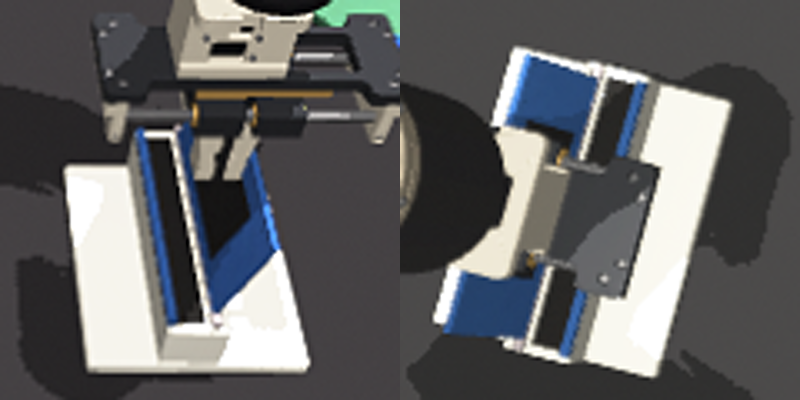

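The panel now leans rearward (left crop 245,230; right crop 550,90) and the force is rising. I'll press 3 mm more to confirm the end stop.

Request:
servo_tool([
  {"dx":0.02,"dy":0.1,"dz":0,"spin":0,"grip":0},
  {"dx":0.05,"dy":0.2,"dz":0,"spin":0,"grip":0},
  {"dx":0.07,"dy":0.3,"dz":0,"spin":0,"grip":0},
  {"dx":0.07,"dy":0.3,"dz":0,"spin":0,"grip":0},
  {"dx":0.07,"dy":0.3,"dz":0,"spin":0,"grip":0},
  {"dx":0.07,"dy":0.3,"dz":0,"spin":0,"grip":0},
  {"dx":0.07,"dy":0.3,"dz":0,"spin":0,"grip":0},
  {"dx":0.07,"dy":0.3,"dz":0,"spin":0,"grip":0},
  {"dx":0.07,"dy":0.3,"dz":0,"spin":0,"grip":0},
  {"dx":0.07,"dy":0.3,"dz":0,"spin":0,"grip":0},
])

```text
time_s: 7.57
tcp_pos: [0.51, 0.2872, 0.1085]
eef_rot: [-179.7, -0.1, 165.6]
contact_force: [-1.4, -13.6, 5.5]
gripper_width: 0.0007
```

Request:
servo_tool([
  {"dx":-0.5,"dy":-2,"dz":0,"spin":0,"grip":0},
  {"dx":-1,"dy":-4,"dz":0,"spin":0,"grip":0},
  {"dx":-1.5,"dy":-6,"dz":3.5,"spin":0,"grip":0},
  {"dx":-1.5,"dy":-7,"dz":7.5,"spin":0,"grip":0},
  {"dx":-1.5,"dy":-8,"dz":11.5,"spin":0,"grip":0},
  {"dx":-1.5,"dy":-11,"dz":14,"spin":-0.08,"grip":50},
  {"dx":-1.5,"dy":-15,"dz":14,"spin":-0.16,"grip":50},
  {"dx":-1,"dy":-19,"dz":14,"spin":-0.24,"grip":50},
  {"dx":-0.5,"dy":-23,"dz":14,"spin":-0.32,"grip":50},
  {"dx":-0.5,"dy":-27,"dz":14,"spin":-0.38,"grip":50},
])

```text
time_s: 8.4
tcp_pos: [0.5072, 0.0198, 0.2497]
eef_rot: [179.8, 0.1, 143.7]
contact_force: [0.8, 0.0, -0.0]
gripper_width: 0.0282
```

Request:
servo_tool([
  {"dx":0,"dy":-4,"dz":0,"spin":0,"grip":50},
  {"dx":0,"dy":-8,"dz":0,"spin":0,"grip":50},
  {"dx":0,"dy":-12,"dz":0,"spin":0,"grip":50},
  {"dx":0,"dy":-16,"dz":0,"spin":0,"grip":50},
  {"dx":0,"dy":-20,"dz":0,"spin":0,"grip":50},
  {"dx":0,"dy":-23,"dz":0,"spin":0,"grip":50},
  {"dx":0,"dy":-25,"dz":0,"spin":0,"grip":50},
  {"dx":0,"dy":-26,"dz":0,"spin":0,"grip":50},
  {"dx":0,"dy":-26,"dz":0,"spin":0,"grip":50},
  {"dx":0,"dy":-26,"dz":0,"spin":0,"grip":50},
])

```text
time_s: 9.23
tcp_pos: [0.5064, -0.2395, 0.2486]
eef_rot: [179.9, 0.0, 143.8]
contact_force: [0.6, -0.1, -0.2]
gripper_width: 0.0436
```

Run:
```python
from h import *
c=r.get_calibration('wrist');w=r.capture('wrist');cv2.imwrite('pics/w1.png',w)
hsv=cv2.cvtColor(w,cv2.COLOR_BGR2HSV)
o=(hsv[...,0]>8)&(hsv[...,0]<25)&(hsv[...,1]>150)&(hsv[...,2]>100)
N,_,st,ce=cv2.connectedComponentsWithStats(o.astype(np.uint8))
for i in range(1,N):
    if st[i,4]>30: print(np.round(ce[i],1),st[i].tolist(),np.round(back(c,ce[i],.147)[0],4))
s=r.get_state();print(s['tcp_pos'],s['eef_rot'],s['time_s'])
# panel angle check with current stand pose on top picture
s2=r.capture('top');cv2.imwrite('pics/top2.png',s2);cv2.imwrite('pics/scene2.png',r.capture('scene'))
```

```text
[422.6   3.3] [404, 0, 39, 9, 208] [ 0.4246 -0.0838  0.147 ]
[316.5 278.1] [310, 273, 14, 11, 134] [ 0.5702 -0.2923  0.147 ]
[235.7 297.2] [231, 274, 14, 48, 273] [ 0.5389 -0.3733  0.147 ]
[408.4 298.1] [404, 274, 10, 48, 264] [ 0.646  -0.2296  0.147 ]
[371.6 341.9] [215, 330, 311, 19, 3376] [ 0.6709 -0.2915  0.147 ]
[ 0.50639332 -0.23894286  0.24874407] [1.79949309e+02 4.65778320e-02 1.43842553e+02] 9.2833
```

View pics/w1.png

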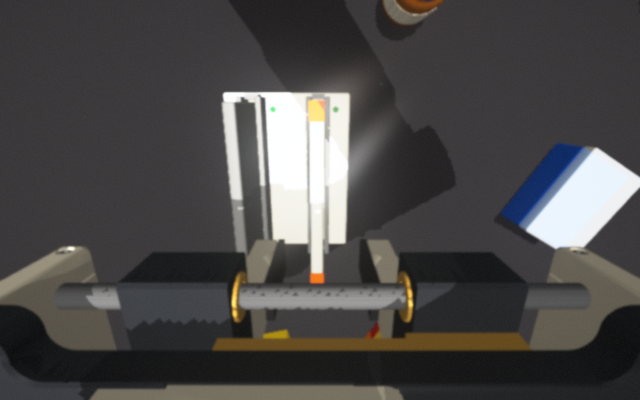

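```bash
python3 - <<'E'
from h import *
c=r.get_calibration('wrist');w=cv2.imread('pics/w1.png')
hsv=cv2.cvtColor(w,cv2.COLOR_BGR2HSV)
o=(hsv[...,0]>2)&(hsv[...,0]<25)&(hsv[...,1]>150)&(hsv[...,2]>100);o[:,:300]=0;o[:,335:]=0;o[150:]=0
ys,xs=np.nonzero(o);print(len(xs),xs.min(),xs.max(),ys.min(),ys.max())
# edges of top face at several rows
for y in (115,130,160,200,230): print(y,w[y,298:336].min(1).tolist())
y=np.radians(53.8);ax=np.array([np.cos(y),np.sin(y)]);ay=np.array([-ax[1],ax[0]])
tc=np.array([.5064,-.239])
for uv in [(310,99),(324,99),(310,119),(326,119),(311,200),(323,200),(311,240),(322,240),(310,278),(323,278),(317,283)]:
    P=back(c,uv,.147)[0,:2]-tc;print(uv,np.round([P@ax*1e3,P@ay*1e3],1))
# stand: panel in top2
t=cv2.imread('pics/top2.png');C=r.get_calibration('top')
E
python3 - <<'E'
import sys;sys.path.insert(0,'.')
from h import *
import os;os.chdir('.')
# fit panel theta at fixed stand pose
from scipy.optimize import minimize
yaw=np.radians(75.6)
for n,(a,b,e,f) in [('top2',(130,175,250,295)),('scene2',(380,100,480,220))]:
    C=r.get_calibration(n[:-1]);im=cv2.imread(f'pics/{n}.png')
    for P in [(0,-.09,.058),(0,.09,.058),(.0257,-.09,.1285),(.0257,.09,.1285),(-.03,-.095,.058),(-.03,.095,.058),(-.024,.095,.058),(.016,-.1,.05),(-.03,-.1,.05),(-.08,-.1,.012),(-.08,.1,.012),(.08,.1,.012),(.08,-.1,.012)]:
        q=proj(C,pose([.509,.280,yaw])(P))[0];cv2.circle(im,tuple(np.round(q*16).astype(int)),16,(0,0,255),-1,cv2.LINE_AA,4) if 0 else None
        im[int(round(q[1])),int(round(q[0]))]=(0,0,255)
    cv2.imwrite(f'pics/{n}_c.png',cv2.resize(im[b:f,a:e],(400,480),interpolation=cv2.INTER_NEAREST))
cv2.imwrite('pics/ov.png',np.hstack([cv2.imread('pics/top2_c.png'),cv2.imread('pics/scene2_c.png')]))
E
```

```text
Traceback (most recent call last):
ValueError: zero-size array to reduction operation minimum which has no identity
```

View pics/ov.png

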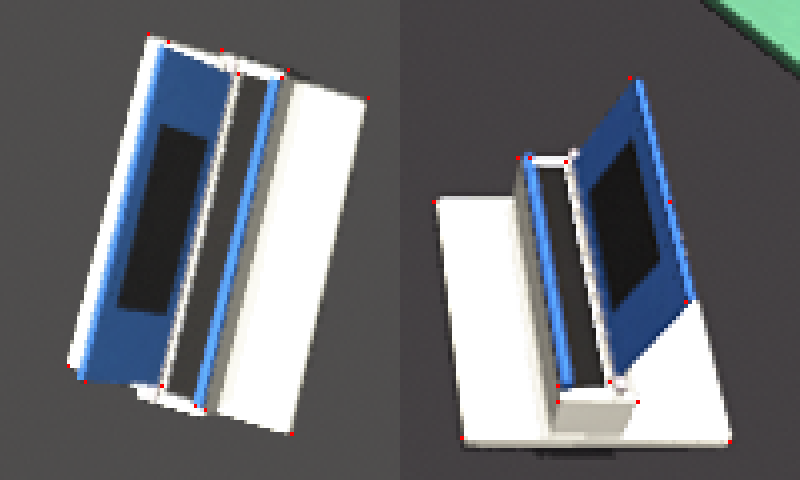

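The overlay matches the stand in both views (foot, lip, and panel top edge at 20° back), so the backrest is at its stop. Now the tablet's lateral offset from the wrist picture.

Run:
```python
from h import *
c=r.get_calibration('wrist')
y=np.radians(53.8);ax=np.array([np.cos(y),np.sin(y)]);ay=np.array([-ax[1],ax[0]])
tc=np.array([.5064,-.239])
for uv in [(309,100),(325,100),(309,119),(326,119),(311,200),(323,200),(310,273),(324,273),(317,283)]:
    P=back(c,uv,.147)[0,:2]-tc;print(uv,np.round([P@ax*1e3,P@ay*1e3],1))
```

```text
(309, 100) [-10.   88.5]
(325, 100) [ 3.3 88.6]
(309, 119) [-10.2  73.2]
(326, 119) [ 4.3 73.3]
(311, 200) [-9.2  0.9]
(323, 200) [1.9 0.9]
(310, 273) [-10.9 -76.4]
(324, 273) [  3.2 -76.4]
(317, 283) [ -3.9 -88.1]
```

Request:
servo_tool([
  {"dx":0,"dy":-0.45,"dz":0,"spin":0,"grip":50},
  {"dx":0,"dy":-0.45,"dz":-2,"spin":0,"grip":50},
  {"dx":0,"dy":-0.45,"dz":-4.5,"spin":0,"grip":50},
  {"dx":0,"dy":-0.45,"dz":-7,"spin":0,"grip":50},
  {"dx":0,"dy":-0.45,"dz":-9.5,"spin":0,"grip":50},
  {"dx":0,"dy":-0.45,"dz":-11.5,"spin":0,"grip":50},
  {"dx":0,"dy":-0.45,"dz":-12.8,"spin":0,"grip":50},
  {"dx":0,"dy":-0.45,"dz":-13.6,"spin":0,"grip":50},
  {"dx":0,"dy":-0.45,"dz":-13.8,"spin":0,"grip":50},
  {"dx":0,"dy":-0.45,"dz":-13.8,"spin":0,"grip":50},
])

```text
time_s: 10.22
tcp_pos: [0.5061, -0.2439, 0.1106]
eef_rot: [-180.0, -0.0, 143.9]
contact_force: [0.7, 0.2, -0.0]
gripper_width: 0.0437
```

Request:
servo_tool([
  {"dx":0,"dy":0,"dz":0,"spin":0,"grip":40},
  {"dx":0,"dy":0,"dz":0,"spin":0,"grip":30},
  {"dx":0,"dy":0,"dz":0,"spin":0,"grip":22},
  {"dx":0,"dy":0,"dz":0,"spin":0,"grip":16},
  {"dx":0,"dy":0,"dz":0,"spin":0,"grip":12},
  {"dx":0,"dy":0,"dz":0,"spin":0,"grip":6},
  {"dx":0,"dy":0,"dz":0,"spin":0,"grip":0},
  {"dx":0,"dy":0,"dz":0,"spin":0,"grip":0},
  {"dx":0,"dy":0,"dz":0,"spin":0,"grip":0},
  {"dx":0,"dy":0,"dz":0,"spin":0,"grip":0},
], squeeze=25)

```text
time_s: 11.05
tcp_pos: [0.506, -0.2442, 0.1109]
eef_rot: [180.0, 0.0, 143.8]
contact_force: [-2.7, 1.0, 5.0]
gripper_width: 0.0117
```

Request:
servo_tool([
  {"dx":0,"dy":0,"dz":0.5,"spin":0,"grip":0},
  {"dx":0,"dy":0,"dz":1.5,"spin":0,"grip":0},
  {"dx":0,"dy":0,"dz":3,"spin":0,"grip":0},
  {"dx":0,"dy":0,"dz":5,"spin":0,"grip":0},
  {"dx":0,"dy":0,"dz":7,"spin":0,"grip":0},
  {"dx":0,"dy":0,"dz":9,"spin":0,"grip":0},
  {"dx":0,"dy":0,"dz":11,"spin":0,"grip":0},
  {"dx":0,"dy":0,"dz":13,"spin":0,"grip":0},
  {"dx":0,"dy":0,"dz":14.5,"spin":0,"grip":0},
  {"dx":0,"dy":0,"dz":15,"spin":0,"grip":0},
])

```text
time_s: 11.88
tcp_pos: [0.5066, -0.2444, 0.2636]
eef_rot: [179.9, 0.2, 143.8]
contact_force: [0.7, -0.4, -2.9]
gripper_width: 0.0118
```

Run:
```python
from h import *
s=r.get_state();p=s['tcp_pos'];R=np.radians(s['eef_rot'][2]-90)
w=r.capture('wrist');c=r.get_calibration('wrist');t=r.capture('top');C=r.get_calibration('top');sc=r.capture('scene');cs=r.get_calibration('scene')
print(s['time_s'],p,s['eef_rot'],s['contact_force'],s['gripper_width'])
ax=np.array([np.cos(R),np.sin(R)]);ay=np.array([-ax[1],ax[0]]);z=p[2]+.036
for n,im,k in(('w',w,c),('t',t,C),('s',sc,cs)):
    hsv=cv2.cvtColor(im,cv2.COLOR_BGR2HSV)
    o=(hsv[...,0]>2)&(hsv[...,0]<25)&(hsv[...,1]>150)&(hsv[...,2]>100)
    N,_,st,ce=cv2.connectedComponentsWithStats(o.astype(np.uint8))
    for i in range(1,N):
        P=back(k,ce[i],z)[0,:2]-p[:2]
        if st[i,4]>20 and abs(P@ax)<.04 and abs(P@ay)<.15: print(n,st[i].tolist(),np.round([P@ax*1e3,P@ay*1e3],1))
g=lambda im:cv2.resize(im,None,fx=1,fy=1)
cv2.imwrite('pics/held.png',np.hstack([cv2.resize(w,(480,300)),cv2.resize(sc[80:270,120:320],(316,300))]))
```

```text
11.8833 [ 0.50662248 -0.24438296  0.26356747] [179.91895892   0.19327931 143.84492417] [ 0.73686406 -0.37716361 -2.91818583] 0.011800674533830909
w [405, 0, 37, 9, 201] [ 36.1 119.5]
w [307, 90, 31, 11, 155] [ 2.1 89.4]
w [288, 275, 6, 47, 181] [-15.2  -4.4]
w [352, 277, 5, 28, 82] [15.6  0.1]
w [351, 306, 6, 16, 73] [ 16.  -13.8]
w [157, 334, 311, 15, 2713] [  2.5 -31.6]
t [424, 258, 14, 13, 41] [ 3.7 82.7]
s [181, 96, 13, 6, 44] [-27.4  73.5]
s [141, 154, 16, 16, 165] [  9.2 -87.4]
```

View pics/held.png

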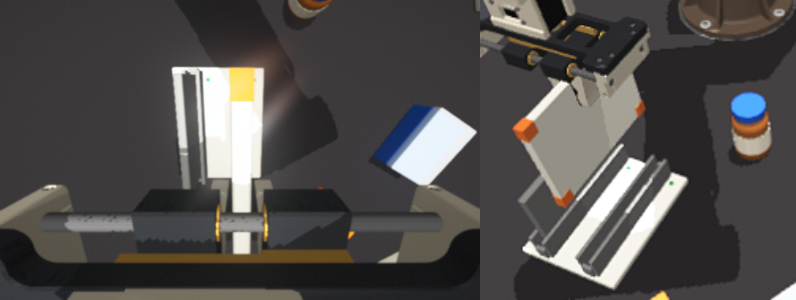

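Run:
```python
from h import *
c=r.get_calibration('wrist');s=r.get_state();p=s['tcp_pos'];R=np.radians(s['eef_rot'][2]-90)
ax=np.array([np.cos(R),np.sin(R)]);ay=np.array([-ax[1],ax[0]])
for uv in[(322,90),(322,134),(307,95),(337,95),(307,250),(333,250)]:
    P=back(c,uv,p[2]+.036)[0,:2]-p[:2];print(uv,np.round([P@ax*1e3,P@ay*1e3],1))
# same for first wrist: far end pixel row 98-99 gave 88.5
C=r.get_calibration('scene')
for y in(-90,90):
  for zt in(.036,-.099):print(y,zt,proj(C,np.r_[p[:2]+ay*y/1e3+ax*.006,p[2]+zt])[0])
sc=r.capture('scene');hsv=cv2.cvtColor(sc,cv2.COLOR_BGR2HSV)
o=(hsv[...,0]>2)&(hsv[...,0]<25)&(hsv[...,1]>150)&(hsv[...,2]>100)
_,_,st,ce=cv2.connectedComponentsWithStats(o.astype(np.uint8))
print([(a.tolist(),np.round(b).tolist()) for a,b in zip(st,ce) if 120<b[0]<240 and 90<b[1]<240])
```

```text
(322, 90) [ 0.3 90.4]
(322, 134) [ 0.3 73.6]
(307, 95) [-5.5 88.6]
(337, 95) [ 6.2 88.6]
(307, 250) [-6.6 21.1]
(333, 250) [ 5.4 21.1]
-90 0.036 [146.94058731 163.22538955]
-90 -0.099 [174.14697512 210.62740232]
90 0.036 [207.79897355  98.5480801 ]
90 -0.099 [223.77641292 148.68618312]
[([172, 93, 2, 3, 4], [172.0, 94.0]), ([181, 97, 13, 5, 41], [187.0, 99.0]), ([196, 101, 3, 3, 4], [197.0, 102.0]), ([139, 104, 17, 7, 29], [147.0, 107.0]), ([157, 110, 9, 3, 11], [161.0, 111.0]), ([151, 113, 5, 6, 10], [153.0, 115.0]), ([167, 113, 9, 3, 9], [171.0, 114.0]), ([177, 116, 4, 2, 4], [178.0, 116.0]), ([151, 120, 4, 2, 5], [153.0, 120.0]), ([175, 121, 7, 8, 17], [177.0, 125.0]), ([219, 144, 6, 10, 34], [221.0, 149.0]), ([141, 155, 16, 15, 162], [149.0, 162.0]), ([166, 200, 14, 12, 73], [174.0, 206.0])]
```

Request:
servo_tool([
  {"dx":0,"dy":1,"dz":0,"spin":0.04,"grip":0},
  {"dx":0,"dy":3,"dz":0,"spin":0.08,"grip":0},
  {"dx":0,"dy":6,"dz":0,"spin":0.12,"grip":0},
  {"dx":0,"dy":9,"dz":0,"spin":0.16,"grip":0},
  {"dx":0,"dy":12,"dz":0,"spin":0.2,"grip":0},
  {"dx":0,"dy":15,"dz":0,"spin":0.24,"grip":0},
  {"dx":0,"dy":18,"dz":0,"spin":0.28,"grip":0},
  {"dx":0,"dy":21,"dz":0,"spin":0.32,"grip":0},
  {"dx":0,"dy":24,"dz":0,"spin":0.36,"grip":0},
  {"dx":0,"dy":27,"dz":0,"spin":0.38,"grip":0},
])

```text
time_s: 12.92
tcp_pos: [0.5048, 0.0276, 0.2595]
eef_rot: [-180.0, -0.1, 165.8]
contact_force: [0.5, 0.2, -2.9]
gripper_width: 0.0117
```

Request:
servo_tool([
  {"dx":0,"dy":3,"dz":0,"spin":0,"grip":0},
  {"dx":0,"dy":6,"dz":0,"spin":0,"grip":0},
  {"dx":0,"dy":9,"dz":0,"spin":0,"grip":0},
  {"dx":0,"dy":12,"dz":0,"spin":0,"grip":0},
  {"dx":0,"dy":15,"dz":0,"spin":0,"grip":0},
  {"dx":0,"dy":18,"dz":0,"spin":0,"grip":0},
  {"dx":0,"dy":21,"dz":0,"spin":0,"grip":0},
  {"dx":0,"dy":23,"dz":0,"spin":0,"grip":0},
  {"dx":0,"dy":24.2,"dz":0,"spin":0,"grip":0},
  {"dx":0,"dy":24.4,"dz":0,"spin":0,"grip":0},
])

```text
time_s: 13.75
tcp_pos: [0.5051, 0.2718, 0.259]
eef_rot: [-179.9, -0.1, 165.8]
contact_force: [0.2, -0.4, -3.2]
gripper_width: 0.0119
```

Request:
servo_tool([
  {"dx":0,"dy":0,"dz":-1,"spin":0,"grip":0},
  {"dx":0,"dy":0,"dz":-2.5,"spin":0,"grip":0},
  {"dx":0,"dy":0,"dz":-4,"spin":0,"grip":0},
  {"dx":0,"dy":0,"dz":-5.5,"spin":0,"grip":0},
  {"dx":0,"dy":0,"dz":-7,"spin":0,"grip":0},
  {"dx":0,"dy":0,"dz":-8,"spin":0,"grip":0},
  {"dx":0,"dy":0,"dz":-8.5,"spin":0,"grip":0},
  {"dx":0,"dy":0,"dz":-8.5,"spin":0,"grip":0},
  {"dx":0,"dy":0,"dz":-8.5,"spin":0,"grip":0},
  {"dx":0,"dy":0,"dz":-8.5,"spin":0,"grip":0},
])

```text
time_s: 14.58
tcp_pos: [0.5063, 0.27, 0.1764]
eef_rot: [179.9, 0.1, 165.6]
contact_force: [0.4, -0.0, -3.1]
gripper_width: 0.0117
```

Run:
```python
from h import *
s=r.get_state();p=np.array(s['tcp_pos']);u=np.array([.2487,.9686]);d=p[:2]-[.5093,.2806]
print(s['time_s'],p,s['eef_rot'],s['contact_force'],'stand x,y mm',d@u*1e3,d@[-u[1],u[0]]*1e3)
t=r.capture('top');sc=r.capture('scene')
cv2.imwrite('pics/over.png',np.hstack([cv2.resize(sc[80:230,360:510],(400,400),interpolation=cv2.INTER_CUBIC),cv2.resize(t[170:320,120:270],(400,400),interpolation=cv2.INTER_CUBIC)]))
```

```text
14.5833 [0.50634316 0.27001769 0.17642431] [1.79940154e+02 5.12483947e-02 1.65606572e+02] [ 0.39230031 -0.01740836 -3.08710213] stand x,y mm -10.985387846089807 0.23217841132089184
```

View pics/over.png

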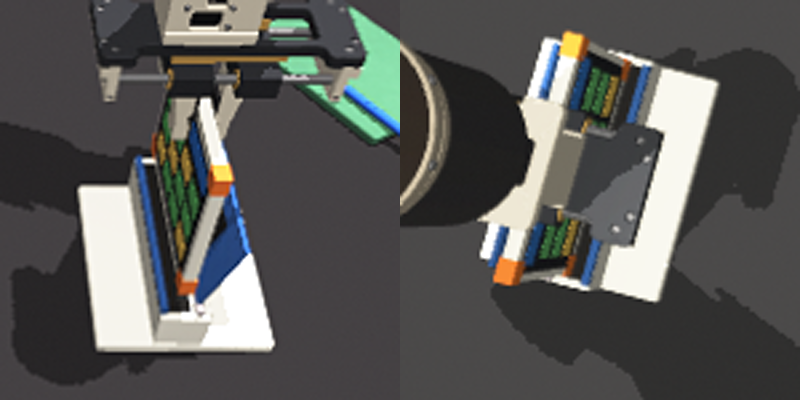

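The screen tiles face the front, and the lower edge hangs between the lip and the hinge in both views. Lowering gently.

Request:
servo_tool([
  {"dx":0,"dy":0,"dz":-0.4,"spin":0,"grip":0},
  {"dx":0,"dy":0,"dz":-0.8,"spin":0,"grip":0},
  {"dx":0,"dy":0,"dz":-1.2,"spin":0,"grip":0},
  {"dx":0,"dy":0,"dz":-1.5,"spin":0,"grip":0},
  {"dx":0,"dy":0,"dz":-1.8,"spin":0,"grip":0},
  {"dx":0,"dy":0,"dz":-2.0,"spin":0,"grip":0},
  {"dx":0,"dy":0,"dz":-2.2,"spin":0,"grip":0},
  {"dx":0,"dy":0,"dz":-2.3,"spin":0,"grip":0},
  {"dx":0,"dy":0,"dz":-2.4,"spin":0,"grip":0},
  {"dx":0,"dy":0,"dz":-2.5,"spin":0,"grip":0},
])

```text
time_s: 15.52
tcp_pos: [0.5059, 0.27, 0.1506]
eef_rot: [180.0, 0.0, 165.6]
contact_force: [0.4, -0.7, -1.8]
gripper_width: 0.0117
```

Request:
servo_tool([
  {"dx":0,"dy":0,"dz":-0.05,"spin":0,"grip":0},
  {"dx":0,"dy":0,"dz":-0.1,"spin":0,"grip":0},
  {"dx":0,"dy":0,"dz":-0.15,"spin":0,"grip":0},
  {"dx":0,"dy":0,"dz":-0.2,"spin":0,"grip":0},
  {"dx":0,"dy":0,"dz":-0.2,"spin":0,"grip":0},
  {"dx":0,"dy":0,"dz":-0.25,"spin":0,"grip":0},
  {"dx":0,"dy":0,"dz":-0.25,"spin":0,"grip":0},
  {"dx":0,"dy":0,"dz":-0.25,"spin":0,"grip":0},
  {"dx":0,"dy":0,"dz":-0.25,"spin":0,"grip":0},
  {"dx":0,"dy":0,"dz":-0.25,"spin":0,"grip":0},
])

```text
time_s: 16.35
tcp_pos: [0.506, 0.27, 0.1489]
eef_rot: [180.0, 0.0, 165.6]
contact_force: [-4.4, -0.4, 6.3]
gripper_width: 0.0118
```

Request:
servo_tool([
  {"dx":0,"dy":0,"dz":0.1,"spin":0,"grip":0},
  {"dx":0,"dy":0,"dz":0.15,"spin":0,"grip":14},
  {"dx":0,"dy":0,"dz":0.15,"spin":0,"grip":16},
  {"dx":0,"dy":0,"dz":0.15,"spin":0,"grip":17},
  {"dx":0.03,"dy":0.1,"dz":0.15,"spin":0,"grip":17},
  {"dx":0.06,"dy":0.25,"dz":0.15,"spin":0,"grip":18},
  {"dx":0.1,"dy":0.4,"dz":0.15,"spin":0,"grip":18},
  {"dx":0.14,"dy":0.55,"dz":0.15,"spin":0,"grip":19},
  {"dx":0.18,"dy":0.7,"dz":0.15,"spin":0,"grip":19},
  {"dx":0.2,"dy":0.8,"dz":0.15,"spin":0,"grip":19},
], squeeze=10)

```text
time_s: 17.18
tcp_pos: [0.508, 0.2782, 0.1495]
eef_rot: [180.0, 0.0, 165.6]
contact_force: [0.1, -0.5, -0.4]
gripper_width: 0.0165
```

Opening has reached 16.5 mm and the tablet is tipping under guidance. Continuing.

Request:
servo_tool([
  {"dx":0.04,"dy":0.15,"dz":0,"spin":0,"grip":20},
  {"dx":0.08,"dy":0.3,"dz":0,"spin":0,"grip":21},
  {"dx":0.12,"dy":0.45,"dz":0,"spin":0,"grip":22},
  {"dx":0.15,"dy":0.6,"dz":0,"spin":0,"grip":22},
  {"dx":0.2,"dy":0.78,"dz":0,"spin":0,"grip":23},
  {"dx":0.25,"dy":0.96,"dz":0,"spin":0,"grip":24},
  {"dx":0.3,"dy":1.16,"dz":0,"spin":0,"grip":24},
  {"dx":0.35,"dy":1.36,"dz":0,"spin":0,"grip":25},
  {"dx":0.4,"dy":1.55,"dz":0,"spin":0,"grip":26},
  {"dx":0.45,"dy":1.75,"dz":0,"spin":0,"grip":26},
])

```text
time_s: 18.02
tcp_pos: [0.5124, 0.2956, 0.1496]
eef_rot: [180.0, 0.0, 165.6]
contact_force: [0.6, 0.1, -0.2]
gripper_width: 0.0229
```

Request:
servo_tool([
  {"dx":0.05,"dy":0.2,"dz":0,"spin":0,"grip":27},
  {"dx":0.1,"dy":0.4,"dz":0,"spin":0,"grip":27},
  {"dx":0.15,"dy":0.6,"dz":0,"spin":0,"grip":28},
  {"dx":0.2,"dy":0.8,"dz":0,"spin":0,"grip":28},
  {"dx":0.25,"dy":1.0,"dz":0,"spin":0,"grip":29},
  {"dx":0.3,"dy":1.2,"dz":0,"spin":0,"grip":30},
  {"dx":0.35,"dy":1.35,"dz":0,"spin":0,"grip":31},
  {"dx":0.37,"dy":1.45,"dz":0,"spin":0,"grip":32},
  {"dx":0.37,"dy":1.45,"dz":0,"spin":0,"grip":33},
  {"dx":0.37,"dy":1.45,"dz":0,"spin":0,"grip":34},
])

```text
time_s: 18.85
tcp_pos: [0.516, 0.3099, 0.1495]
eef_rot: [-180.0, -0.0, 165.6]
contact_force: [0.7, 0.8, -0.8]
gripper_width: 0.0295
```

Run:
```python
from h import *
s=r.get_state();print(s['tcp_pos'],s['gripper_width'],s['contact_force'])
t=r.capture('top');sc=r.capture('scene')
cv2.imwrite('pics/lean.png',np.hstack([cv2.resize(sc[80:230,360:510],(400,400),interpolation=cv2.INTER_CUBIC),cv2.resize(t[170:320,120:270],(400,400),interpolation=cv2.INTER_CUBIC)]))
```

```text
[0.51603109 0.30990294 0.14950586] 0.02946183343121768 [ 0.70233147  0.7652322  -0.78724587]
```

View pics/lean.png

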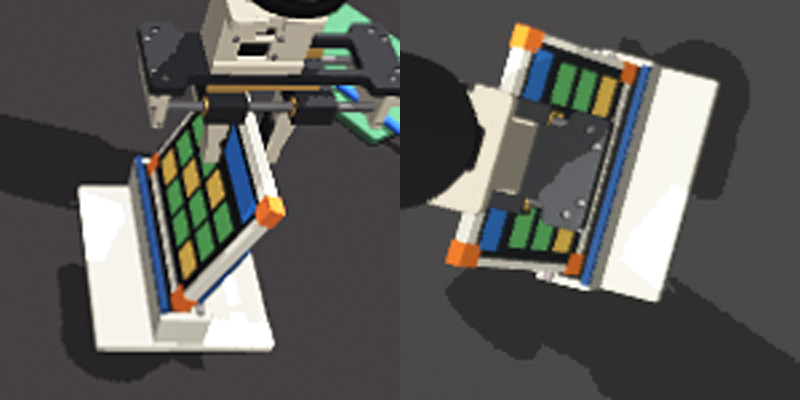

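Request:
servo_tool([
  {"dx":0,"dy":0,"dz":0,"spin":0,"grip":35},
  {"dx":0,"dy":0,"dz":0,"spin":0,"grip":37},
  {"dx":0,"dy":0,"dz":0,"spin":0,"grip":39},
  {"dx":0,"dy":0,"dz":0,"spin":0,"grip":41},
  {"dx":0,"dy":0,"dz":0,"spin":0,"grip":43},
  {"dx":0,"dy":0,"dz":0,"spin":0,"grip":46},
  {"dx":0,"dy":0,"dz":0,"spin":0,"grip":50},
  {"dx":0,"dy":0,"dz":0,"spin":0,"grip":55},
  {"dx":0,"dy":0,"dz":0,"spin":0,"grip":60},
  {"dx":0,"dy":0,"dz":0,"spin":0,"grip":60},
])

```text
time_s: 19.78
tcp_pos: [0.5161, 0.3099, 0.1496]
eef_rot: [180.0, 0.0, 165.6]
contact_force: [-0.2, -0.6, 0.2]
gripper_width: 0.0515
```

Request:
servo_tool([
  {"dx":0,"dy":0,"dz":0.3,"spin":0,"grip":60},
  {"dx":0,"dy":0,"dz":1,"spin":0,"grip":60},
  {"dx":0,"dy":0,"dz":2,"spin":0,"grip":60},
  {"dx":0,"dy":0,"dz":3.5,"spin":0,"grip":60},
  {"dx":0,"dy":0,"dz":5,"spin":0,"grip":60},
  {"dx":0,"dy":0,"dz":7,"spin":0,"grip":60},
  {"dx":-0.5,"dy":-3,"dz":9,"spin":0,"grip":60},
  {"dx":-1,"dy":-6.5,"dz":11,"spin":0,"grip":60},
  {"dx":-1,"dy":-10,"dz":12,"spin":0,"grip":60},
  {"dx":-1,"dy":-14,"dz":12,"spin":0,"grip":60},
])

```text
time_s: 20.62
tcp_pos: [0.507, 0.1697, 0.2738]
eef_rot: [179.8, 0.3, 165.7]
contact_force: [1.5, -0.3, -0.6]
gripper_width: 0.0529
```

Request:
servo_tool([
  {"dx":0,"dy":-4,"dz":0,"spin":0,"grip":60},
  {"dx":0,"dy":-8,"dz":0,"spin":0,"grip":60},
  {"dx":0,"dy":-12,"dz":0,"spin":0,"grip":60},
  {"dx":0,"dy":-16,"dz":0,"spin":0,"grip":60},
  {"dx":0,"dy":-18,"dz":0,"spin":0,"grip":60},
  {"dx":0,"dy":-19,"dz":0,"spin":0,"grip":60},
  {"dx":0,"dy":-19,"dz":0,"spin":0,"grip":60},
  {"dx":0,"dy":-19,"dz":0,"spin":0,"grip":60},
  {"dx":0,"dy":-19,"dz":0,"spin":0,"grip":60},
  {"dx":0,"dy":-19,"dz":0,"spin":0,"grip":60},
])

```text
time_s: 21.45
tcp_pos: [0.5062, -0.019, 0.2697]
eef_rot: [180.0, 0.0, 165.7]
contact_force: [0.5, -0.3, 0.3]
gripper_width: 0.0523
```

Run:
```python
from h import *
from scipy.optimize import least_squares
s=r.get_state();print(s['time_s'],s['tcp_pos'],s['gripper_width'],s['contact_force'])
t=r.capture('top');sc=r.capture('scene');T=[]
yaw=np.radians(75.6)
for n,im,(a,b) in(('scene',sc,(360,80)),('top',t,(120,170))):
    C=r.get_calibration(n);f=pose([.5093,.2806,yaw]);v=cv2.resize(im[b:b+150,a:a+150],(600,600),interpolation=cv2.INTER_CUBIC)[:,:]
    al=np.radians(21.4)
    for xb,col in((-5,(0,0,255)),(-11,(255,0,255))):
        al=np.arctan((25.7-xb)/78.5);e=np.array([np.sin(al),0,np.cos(al)]);nn=np.array([np.cos(al),0,-np.sin(al)])
        o=np.array([xb/1e3,0,.05])
        for y in(-.09,.09):
            for hh in(0,.135):
                for w in(0,.012):
                    q=(proj(C,f(o+e*hh-nn*w*np.array([1,1,1])*1+[0,y,0]))[0]-[a-.5,b-.5])*4-.5
                    cv2.circle(v,tuple(int(round(i)) for i in q),3,col,-1)
    T.append(cv2.resize(v,(400,400)))
cv2.imwrite('pics/final.png',np.hstack(T))
hsv=cv2.cvtColor(sc,cv2.COLOR_BGR2HSV)
for t_ in ['reagent','tipbox','keyboard']: print(t_,[(round(d['p'],2),d['extent']) for d in r.cut_out(t_,'top')][:1],[(round(d['p'],2),d['extent']) for d in r.cut_out(t_,'scene')][:1])
```

```text
21.45 [ 0.50620466 -0.01903951  0.26971231] 0.05233675820590034 [ 0.52946883 -0.29759275  0.28369166]
reagent [(0.97, [317.9, 263.2, 348.1, 295.8])] [(0.79, [279.1, 138.9, 302.7, 181.1])]
tipbox [(0.62, [283.0, 114.0, 345.1, 152.5])] [(0.87, [303.7, 240.2, 375.4, 311.4])]
keyboard [(0.59, [431.2, 221.9, 488.3, 291.0])] [(0.84, [143.2, 149.8, 205.5, 227.0])]
```

View pics/final.png

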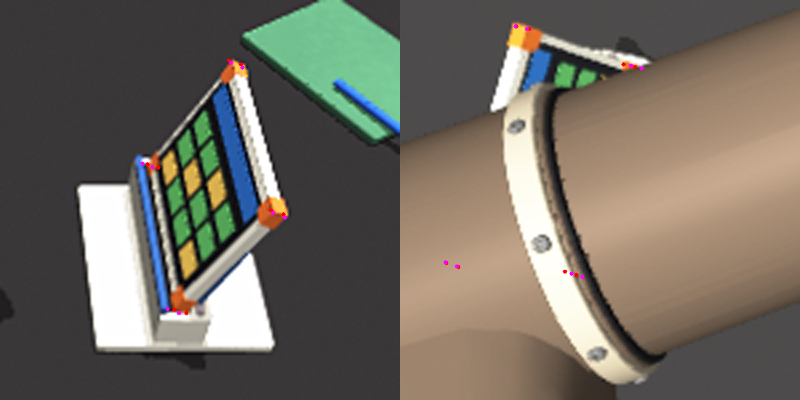

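Request:
servo_tool([
  {"dx":0,"dy":-4,"dz":0,"spin":0,"grip":60},
  {"dx":0,"dy":-8,"dz":0,"spin":0,"grip":60},
  {"dx":0,"dy":-12,"dz":0,"spin":0,"grip":60},
  {"dx":-1,"dy":-16,"dz":0,"spin":0,"grip":60},
  {"dx":-2,"dy":-20,"dz":0,"spin":0,"grip":60},
  {"dx":-4,"dy":-23,"dz":0,"spin":0,"grip":60},
  {"dx":-6,"dy":-26,"dz":0,"spin":0,"grip":60},
  {"dx":-8,"dy":-29,"dz":0,"spin":0,"grip":60},
  {"dx":-10,"dy":-31,"dz":0,"spin":0,"grip":60},
  {"dx":-10,"dy":-31,"dz":0,"spin":0,"grip":60},
])

```text
time_s: 22.68
tcp_pos: [0.403, -0.3327, 0.2696]
eef_rot: [-180.0, -0.0, 165.4]
contact_force: [-0.3, -0.1, 0.1]
gripper_width: 0.0528
```

Run:
```python
from h import *
from scipy.optimize import minimize
M={};C={};V=[]
for n,(a,b) in(('scene',(360,80)),('top',(120,170))):
    im=r.capture(n);C[n]=r.get_calibration(n);d=r.cut_out('tablet',n)
    d=[q for q in d if a<(q['extent'][0]+q['extent'][2])/2<a+150]
    print(n,[(round(q['p'],2),q['extent']) for q in d]);M[n]=d[0]['mask'].astype(np.float32)
    v=im.copy();v=cv2.resize(v[b:b+150,a:a+150],(400,400),interpolation=cv2.INTER_CUBIC);V.append((v,a,b,n))
yaw=np.radians(75.6);f=pose([.5093,.2806,yaw])
def pts(p):
    xb,al,y0,dy=p;e=np.array([np.sin(al),0,np.cos(al)]);nn=np.array([np.cos(al),0,-np.sin(al)])
    L=np.array([np.array([0,y/1,0])+e*h-nn*w for y in(-.09,.09) for h in(0,.135) for w in(0,.012)])
    c,s=np.cos(dy),np.sin(dy);L=L@np.array([[c,-s,0],[s,c,0],[0,0,1]]).T+[xb/1e3,y0/1e3,.05]
    return f(L)
def cost(p):
    t=0
    for n in M:
        h=cv2.convexHull(proj(C[n],pts(p)).astype(np.float32))
        q=np.zeros((1600,2560),np.uint8);cv2.fillConvexPoly(q,np.round(h*4+1.5).astype(int),1)
        t+=np.abs(cv2.resize(q.astype(np.float32),(640,400),interpolation=cv2.INTER_AREA)-M[n]).sum()
    return t
o=min((minimize(cost,[x,.38,0,0],method='Nelder-Mead',options=dict(initial_simplex=[[x,.38,0,0],[x+4,.38,0,0],[x,.46,0,0],[x,.38,4,0],[x,.38,0,.04]],maxiter=300)) for x in(-4,-9)),key=lambda o:o.fun)
print('xb',o.x[0],'lean deg',np.degrees(o.x[1]),'y off',o.x[2],'yaw',np.degrees(o.x[3]),o.fun,M['top'].sum(),M['scene'].sum())
for v,a,b,n in V:
    for q in (proj(C[n],pts(o.x))-[a-.5,b-.5])*400/150-.5: cv2.circle(v,tuple(int(round(i)) for i in q),2,(255,0,255),-1)
cv2.imwrite('pics/final2.png',np.hstack([v[0] for v in V]))
```

```text
scene [(0.9, [416.3, 105.4, 466.7, 195.4])]
top [(0.78, [142.3, 176.2, 209.7, 275.8])]
xb -4.275753672011221 lean deg 21.526671545509135 y off -0.6675728015054491 yaw -0.480212698876411 202.3125 4228.0 2744.0
```

View pics/final2.png

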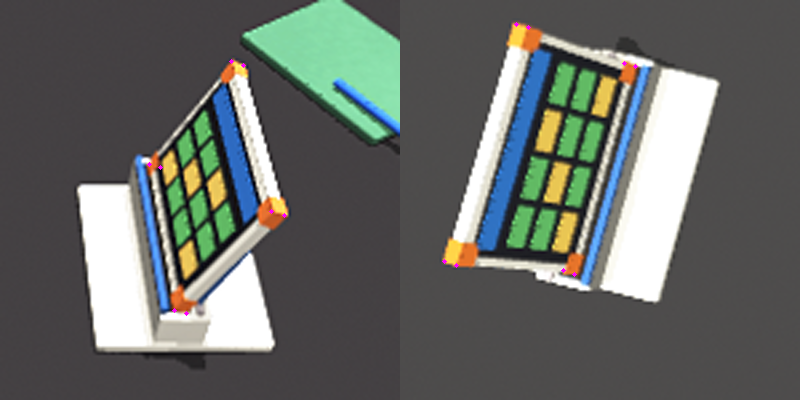

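```bash
python3 -c "
from plant import r
print(r.close_job())"
```

```text
the job is handed in; nothing more can be done
None
```

The backrest is open against its stop, and the tablet stands released on the ledge with its screen to the front. I handed the job in at about 23 s.

- **Backrest:** I pushed it up with the closed fingers until the force rose from about 6 N to 14 N with almost no further travel. An overlay of the fully open pose then matched both camera views.
- **Tablet:** I gripped the white, orange-cornered tablet by its top edge, lowered it until it touched the ledge at about 6 N, and eased it back between loosened fingers before opening them. The last two-camera fit puts it 0.7 mm off centre, turned 0.5° and leaning 21.5° on the backrest, with its lower rear edge about 4 mm in front of the hinge.
- **Bystanders:** I never reached for the keyboard, bottle, tip box or red look-alike. The last detections put the first three within a few pixels of where they started. The one larger difference is the tip box's lower edge in the top view, about 12 px higher. In the scene view the box shows no such shift, and I did not look into it further.
- **Robot:** It ended well clear of everything, with force readings close to zero.

No check failed. An early rough overlay of the tablet was off by about 1–2 px, which the final fit resolved.

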